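# Set the preload screw of a microscope slide stage

### The arm

A 6-joint arm with a two-finger parallel gripper is mounted at the origin on the work surface. World frame = base frame: x ahead of the robot, y to its left, z up, the work surface at z = 0. Lengths are in m, angles in rad, forces in N, time in s.
With the tool pointing down it reaches from about 0.375 to 0.9 m from the base axis. Payload 3.1 kg.
Tool frame: the origin (TCP) lies at the very end of the fingers, on their centre line; the grasp point (between the pads) lies 19 mm behind it (ctrl.tcp_to_grasp is the distance from the TCP to the grasp point, in m); z points along the fingers, y is the line along which they close (so a half turn about z gives the same grasp; the last joint's range is limited). The gripper opens to 87 mm and grips with 3 to 60 N. Pads are 19 mm wide; open, the fingers measure 117 mm over their backs; the gripper's body (75 mm by 190 mm) begins 51 mm behind the grasp point.
Start: joints at [-1.282, 0.527, 1.433, -0, 1.181, -0.178], TCP at [0.281, -0.558, 0.223] pointing down, gripper open.
Joint ranges: [-3.08, 3.08], [-0.75, 2.2], [0.22, 2.44], [-1.43, 4.57], [0, 2.65], [-2.85, 2.85]. Speed limits (rad/s): [2.79, 2.79, 3.14, 3.14, 3.14, 3.14].

### API

Orientations are given as [roll, pitch, yaw] about the fixed x, y, z axes, in that order (R = Rz(yaw) Ry(pitch) Rx(roll)).
In Python, from rig import telemetry, vision, close_job, ctrl gives the robot as it stands.
- The arm moves only by the tool drive_tool, never from a script. Its argument "deltas" is text: rows parted by semicolons, each of 7 numbers parted by spaces: the shift along the tool's x, y, z each as a share of 0.05 m, from -1 to 1, then the turn, a rotation vector about the tool's x, y, z each as a share of 10 degrees, from -1 to 1, then the opening, from 0 (shut) to 1 (fully open). In form: tx ty tz ax ay az grip; .... A call has 1 to 12 rows; each row shifts and turns the commanded pose from where the row before left it, along the tool's axes as they then stand; what a row does not reach is not made up. A row lasts 1/8 s, in which the tool goes at most 62.5 mm and 10.7 degrees, less where a joint would pass 70% of its speed; a pose out of reach is approached as far as the arm can. A call with a number of a shift or a turn outside -1 to 1 is refused whole. A call with a gripper value outside its range is refused whole. The fingers move at their own pace and stop on an object; "force" is the grip in N (left out, the last holds). Time passes only in rows, so rows that do not move let the fingers close. It gives the time, the measured TCP pose, the force, the opening and the grip force at its end, in the units of the state.
- telemetry.sense(): the state, without advancing time (a new reading comes with each control period).
- vision.snapshot(name): name is "scene" or "top" or "wrist"; returns a dict with "img" (384x512x3 uint8, blue, green, red), "mtx" (3x3 intrinsics, pixels), "view" (4x4, takes a point from world to camera coordinates). Camera axes: x right, y down, z forward; pixel columns grow to the right and rows downward; lengths in m; the calibration is good to about 2 mm. A picture is of the moment at which its call begins. There is no depth.
- close_job(): hands the job in; it is judged then, once.
The state is a dict: "time": time; "q": joint angles; "joint_vel": joint speeds; "effort": joint torques, N m; "position": TCP position; "tool_rot": TCP orientation; "ft_force": force on the tool from outside, world axes, zero at the start; "ft_torque": the same for the moment, N m; "grip_width": finger opening in m; "grip_force": force on a finger pad.
Only numpy, scipy, OpenCV 4.12 (cv2) and the standard library are available. Lean on these libraries where they do the work, as an engineer would, in place of code of your own. Each camera call takes 0.05 s, during which the arm holds its last target. There are 200 camera calls.

### The job

On the low linear slide that carries the black specimen puck, turn the wing-headed preload screw clockwise (seen from above) until it bottoms, then back it off an eighth of a turn (45 degrees) and let go of it. Leave the round lock knob at the slide's other end unturned and the specimen where it sits on the carriage.

Things in the scene. Friction and masses are not known exactly. Their poses are not given: they have to be found in the camera images.
- preload_screw_grip (a point): Mid-grip of the dark wing screw upright on the slide's end block nearest the robot. Grip: upright bar 48 long, 12 thick, 30 high; this point is on the screw's axis, 96 above the table, 46 above the block, 15 below the bar's top; nothing else near is as high. x axis: along the bar to its pointer end (round nose, white stripe); z up; they turn with it. The press's wing screw is longer, 51 higher (all mm).
- preload_screw (a joint): Angle (rad), growing clockwise seen from above. 0 = bottomed on a hard stop: pointer at the one long tick, towards the carriage. Negative = backed off by that much; starts 1.1 to 1.45 short of the bottom, so one grasp does. Other ticks on the block are 45 degrees apart. Turns easily (0.06 N m), does not rise or fall, stays where left.
- lock_knob (a joint): Angle (rad, 0 at the start) of the round knurled lock knob, 32 mm across, top 61 mm above the table, on the slide's far end, 206 mm from the preload screw. Leave it alone. The slide is a low black and aluminium stage fixed to the table, 270 x 100 mm, lying within 23 degrees of straight ahead of the robot.
- specimen_mid (a point): Centre of the specimen: black round puck 30 mm across, 18 mm high, a small metal face on top, loose on the slide's aluminium carriage about 118 mm from the preload screw; its top is 60 mm above the table. Leave it there. Similar pucks lie in a white tray.

How it is judged:
By the outcome, as a careful person would: the job done as asked, in the order asked, and still so for the second after the job is handed in, with the robot touching nothing.
It also fails if it takes over 32 s, if anything falls off the work surface, if the arm or the gripper's body presses on something with over 40 N, if the wrist force passes 120 N, or if a joint passes its speed limit or range.

## Working session

There is one attempt and no reset: what is moved stays moved. The work goes in short steps, Python scripts to look and compute and a tool call to move; the robot and the scene stay as the last step left them, time stands still between calls to the robot, and variables do not carry over. Pictures are saved under pics/ and viewed, at most 10 in all, crops included, and the job is handed in when it is done.

Besides the shell and the picture viewer there is one more tool, called after "Emit:" as a command line: name --argument value ..., lists and objects as JSON in quotes. drive_tool: Moves the arm, as the interface text tells. Shift numbers are shares of 0.05 m and turn numbers shares of 10 degrees, none past 1 either way. Its arguments: {"type":"object","properties":{"deltas":{"type":"string"},"force":{"type":"number"}},"required":["deltas"]}

```bash
mkdir -p pics; cat > h.py <<'E'
import numpy as np, cv2
from rig import telemetry, vision, close_job, ctrl
def snap(n,f=None):
    s=vision.snapshot(n)
    if f: cv2.imwrite('pics/'+f,s['img'])
    return s
def ray(s,uv,z):
    K,V=np.array(s['mtx']),np.array(s['view']); R,t=V[:3,:3],V[:3,3]
    c=-R.T@t; d=R.T@np.linalg.inv(K)@np.array([uv[0],uv[1],1.]); return c+d*(z-c[2])/d[2]
def proj(s,p):
    K,V=np.array(s['mtx']),np.array(s['view']); q=K@(V[:3,:3]@np.array(p)+V[:3,3]); return q[:2]/q[2]
E
python3 - <<'E'
from h import *
for n in("top","scene"):
    s=snap(n,n+'0.png'); V=np.array(s['view']); print(n,-V[:3,:3].T@V[:3,3],s['mtx'][0])
print(telemetry.sense())
E
```

```text
top [ 0.36420121 -0.0137792   0.97291118] [447.1735783    0.         261.24624876]
scene [ 1.0566103  -0.3009742   0.73210163] [488.90477589   0.         253.39697007]
{'time': 0.1, 'q': array([-1.28250175e+00,  5.28343200e-01,  1.43378117e+00, -1.49710187e-05,
        1.18141612e+00, -1.78513149e-01]), 'joint_vel': array([ 0.00042555, -0.00219704, -0.00330828,  0.00029582,  0.00181625,
        0.00162908]), 'effort': array([-5.38148906e-04, -4.40987241e+01, -1.77150518e+01,  6.33988366e-02,
        5.34049748e-02, -4.06898391e-05]), 'position': array([ 0.28109598, -0.55747314,  0.2216857 ]), 'tool_rot': array([-3.13967331e+00, -3.32251540e-04,  4.66813101e-01]), 'ft_force': array([ 0.88890236,  0.20027981, -0.72647725]), 'ft_torque': array([ 0.0138644 , -0.01098554, -0.00264915]), 'grip_force': 0.0, 'grip_width': 0.0869433815107123}
```

View pics/top0.png

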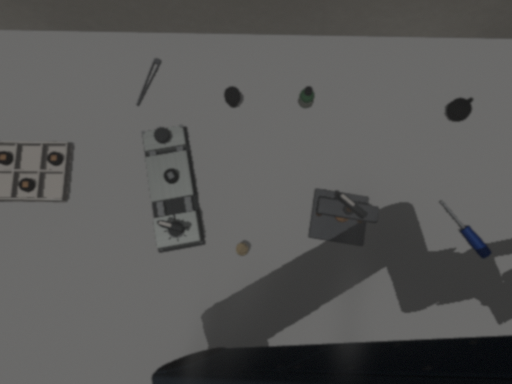

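View pics/scene0.png

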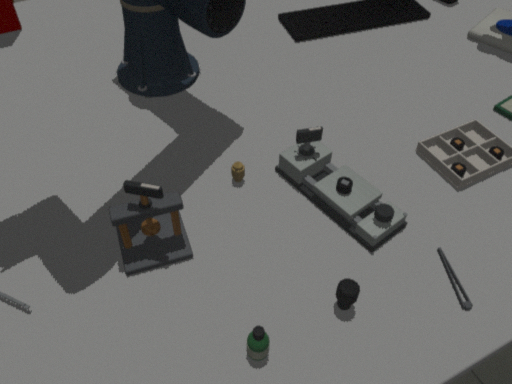

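The top view shows the slide at about (172,188). Its near block is at (177,229) with the wing screw, the puck is at (171,175) and the knob at (163,135). The scene view shows the wing at (309,135). I'll enlarge both next.

```bash
python3 - <<'E'
from h import *
t=cv2.imread('pics/top0.png')[200:260,140:210]; s=cv2.imread('pics/scene0.png')[115:185,270:340]
f=lambda a:cv2.resize(cv2.convertScaleAbs(a,alpha=1.6),(392,392),interpolation=cv2.INTER_CUBIC)
t=cv2.imread('pics/top0.png')[195:265,140:210]
cv2.imwrite('pics/c0.png',np.hstack([f(t),f(s)]))
T=snap("top");S=snap("scene")
for z in(.096,.05): print(z,ray(T,(172,226),z),ray(T,(177,229),z),ray(S,(309,135),z),ray(S,(307,150),z))
print(ray(T,(163,135),.061),ray(T,(171,175),.06))
E
```

```text
0.096 [0.47266378 0.14493759 0.096     ] [0.46685388 0.134889   0.096     ] [0.47425204 0.14771314 0.096     ] [0.50893795 0.12105981 0.096     ]
0.05 [0.47835338 0.15326337 0.05      ] [0.47223871 0.14268766 0.05      ] [0.43213852 0.18016018 0.05      ] [0.46933275 0.15157941 0.05      ]
[0.67123448 0.17953736 0.061     ] [0.58424384 0.15860436 0.06      ]
```

View pics/c0.png

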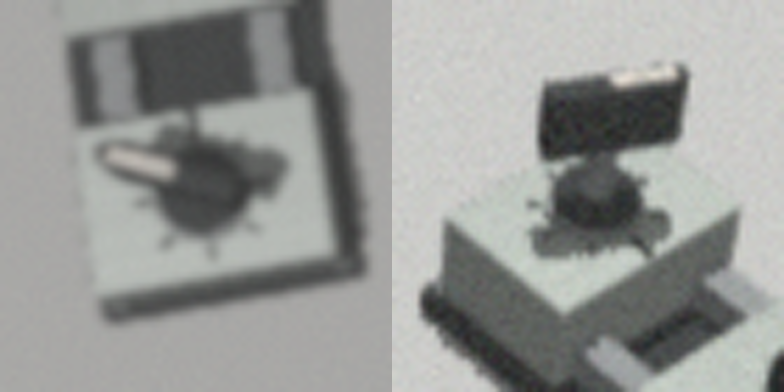

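The crop shows the wing's pointer end (white stripe) aimed left, about 65° counter-clockwise of the long tick. From the two views I put the grip at about (0.473, 0.147). Next I'll move above it.

Emit:
drive_tool --deltas "0.65 -0.724 0 0 0 0 1;0.65 -0.724 0 0 0 0 1;0.65 -0.724 0 0 0 0 1;0.65 -0.724 0 0 0 0 1;0.65 -0.724 0 0 0 0 1;0.65 -0.724 0 0 0 0 1;0.65 -0.724 0 0 0 0 1;0.65 -0.724 0 0 0 0 1;0.65 -0.724 0 0 0 0 1;0.65 -0.724 0 0 0 0 1;0.65 -0.724 0 0 0 0 1;0.65 -0.724 0 0 0 0 1"

```text
time: 1.7
position: [0.4344, 0.0069, 0.2227]
tool_rot: [3.141, -0.0, 0.467]
ft_force: [0.7, 0.0, -0.3]
grip_width: 0.087
grip_force: 0.0
```

Emit:
drive_tool --deltas "0.65 -0.724 0 0 0 0 1;0.65 -0.724 0 0 0 0 1;0.65 -0.724 0 0 0 0 1;0 0 0 0 0 -0.96 1;0 0 0 0 0 -0.96 1;0 0 0 0 0 -0.96 1;0 0 0 0 0 -0.96 1;0 0 0 0 0 -0.96 1;0 0 0 0 0 0 1;0 0 0 0 0 0 1"

```text
time: 2.95
position: [0.4722, 0.1462, 0.2225]
tool_rot: [-3.142, -0.0, 1.302]
ft_force: [-0.2, 0.2, -0.4]
grip_width: 0.0874
grip_force: 0.0
```

```bash
python3 - <<'E'
from h import *
s=snap('wrist','w1.png'); V=np.array(s['view']); print(-V[:3,:3].T@V[:3,3],proj(s,(.473,.147,.111)))
t=telemetry.sense(); print(t['time'],t['q'],t['position'],t['tool_rot'])
E
```

```text
[0.49459282 0.22724274 0.38614955] [255.06527092 188.24732329]
3.0 [7.37054179e-02 3.52683571e-01 1.75365511e+00 1.98777486e-05
 1.03527376e+00 3.41905606e-01] [0.47224999 0.14617797 0.22253355] [-3.14156828e+00 -9.47061844e-06  1.30258600e+00]
```

View pics/w1.png

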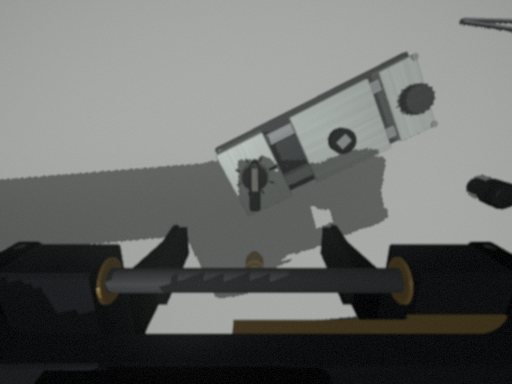

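The wrist view shows the wing at about column 255, rows 165–208, with its stripe end up, so it's nearly aligned with the tool's x. I'll measure it from the mask.

```bash
python3 - <<'E'
from h import *
s=snap('wrist'); im=s['img']; c=im[145:220,205:305]
cv2.imwrite('pics/w1c.png',cv2.resize(cv2.convertScaleAbs(c,alpha=1.8),(800,600),interpolation=cv2.INTER_CUBIC))
g=cv2.cvtColor(im,cv2.COLOR_BGR2GRAY)
print(g[160:214:2,244:268:1])
for uv in[(255,165),(255,187),(255,208)]: print(ray(s,uv,.111))
E
```

```text
[[128 103  85  90  97 104 110 110  93  74  66  70  78  86  81  75  68  75
   91  94  94  95  94  94]
 [ 94  89  79  69  74  80  75  60  51  48  48  49  47  49  62  74  79  90
   93  95  93  92  93  94]
 [ 93  93  86  82  74  67  58  51  56  60  61  59  54  52  51  62  74  80
   86  89  93  93  90  93]
 [ 85  80  75  72  62  56  51  59  59  59  63  61  62  59  51  50  56  66
   72  77  81  86  89  92]
 [ 74  68  61  56  48  49  50  65  76  79  81  80  77  67  53  46  43  49
   55  62  69  75  82  87]
 [ 60  52  50  48  46  48  54  76  93 102 104 103  99  81  59  47  47  47
   44  47  54  63  73  79]
 [ 52  47  45  48  45  46  53  72  98 102 103 103  98  82  60  43  43  45
   46  48  47  53  66  73]
 [ 49  50  48  47  48  46  53  72  97 101 102 104  98  79  60  47  43  48
   46  46  48  48  52  64]
 [ 46  47  48  47  48  46  53  72  94 102 104 102  98  82  57  44  44  47
   47  44  46  45  53  62]
 [ 48  47  48  47  47  46  53  71  95 102 104 103  97  81  57  45  44  44
   44  47  46  45  48  60]
 [ 47  44  47  44  47  46  51  75  92 103 103 102  98  82  58  46  41  45
   45  45  43  4
[... 1032 characters left out ...]
88  88  79  63  50  45  42  42  40  41  44  41  41  48  65  82
   91  88  87  87  90  87]
 [ 87  89  90  86  80  62  49  42  43  42  41  42  40  42  43  45  64  83
   87  90  87  88  88  87]
 [ 84  87  87  89  79  64  49  42  43  45  41  42  42  43  41  46  64  82
   87  87  88  88  86  88]
 [ 87  86  88  86  81  67  50  37  42  43  42  40  38  42  40  48  66  80
   87  86  86  87  89  88]
 [ 92  86  87  86  86  79  64  56  50  49  45  50  50  51  57  68  82  87
   92  92  92  93  93  94]
 [ 95  92  88  87  86  87  86  82  80  79  79  81  85  86  89  91  94  94
   95  96  96  93  93  93]]
[0.47945686 0.17079506 0.111     ]
[0.47331035 0.1483199  0.111     ]
[0.46714501 0.12577588 0.111     ]
```

View pics/w1c.png

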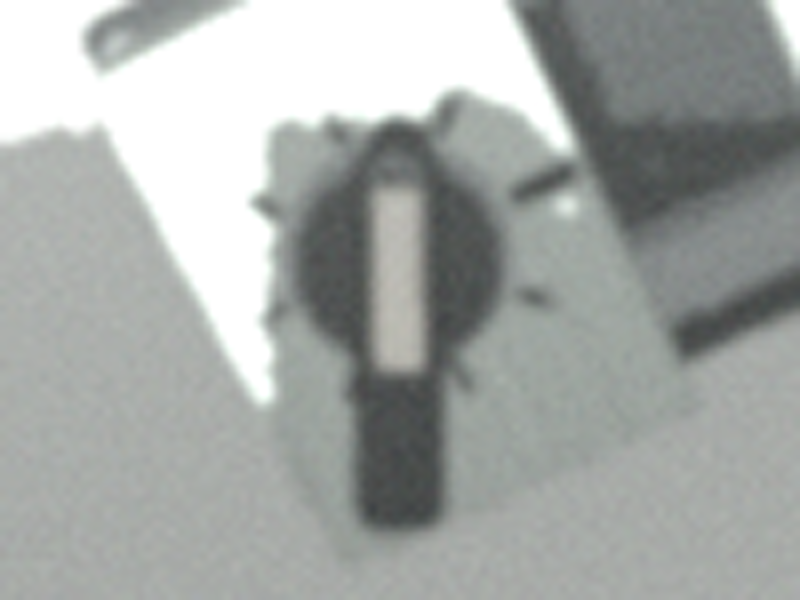

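The wing lies along the tool's x, centred near (0.4733, 0.148). Next I'll descend and grip.

Emit:
drive_tool --deltas "0.044 0 0.6 0 0 0 1;0 0 0.6 0 0 0 1;0 0 0.6 0 0 0 1;0 0 0.6 0 0 0 1;0 0 0.3 0 0 0 1;0 0 0.2 0 0 0 1;0 0 0 0 0 0 0;0 0 0 0 0 0 0;0 0 0 0 0 0 0;0 0 0 0 0 0 0;0 0 0 0 0 0 0;0 0 0 0 0 0 0" --force 25

```text
time: 4.55
position: [0.4729, 0.1483, 0.0776]
tool_rot: [3.141, -0.0, 1.305]
ft_force: [-0.3, 0.4, -0.2]
grip_width: 0.035
grip_force: 0.0
```

```bash
python3 - <<'E'
from rig import telemetry
t=telemetry.sense(); print({k:t[k] for k in('time','position','tool_rot','ft_force','ft_torque','grip_width','grip_force')})
E
```

```text
{'time': 4.55, 'position': array([0.47287694, 0.14832083, 0.07764934]), 'tool_rot': array([ 3.14142664e+00, -5.11495460e-05,  1.30459056e+00]), 'ft_force': array([-0.29025156,  0.38328147, -0.19291181]), 'ft_torque': array([-0.02183117, -0.10112318,  0.00713722]), 'grip_width': 0.034983346035576936, 'grip_force': 0.0}
```

Emit:
drive_tool --deltas "0 0 0 0 0 0 0;0 0 0 0 0 0 0;0 0 0 0 0 0 0;0 0 0 0 0 0 0;0 0 0 0 0 0 0"

```text
time: 5.18
position: [0.4729, 0.1483, 0.0775]
tool_rot: [3.142, 0.0, 1.305]
ft_force: [-0.1, -0.3, -0.2]
grip_width: 0.0115
grip_force: 25.0
```

```bash
python3 - <<'E'
from rig import telemetry
t=telemetry.sense(); print({k:t[k] for k in('time','position','tool_rot','ft_force','ft_torque','grip_width','grip_force')})
E
```

```text
{'time': 5.175, 'position': array([0.47287368, 0.14831776, 0.07751251]), 'tool_rot': array([3.14157662e+00, 4.30686392e-06, 1.30457903e+00]), 'ft_force': array([-0.06346762, -0.28355381, -0.22851861]), 'ft_torque': array([-0.02020121, -0.15556262,  0.0297989 ]), 'grip_width': 0.011467848896624574, 'grip_force': 25.000031841918826}
```

Emit:
drive_tool --deltas "0 0 0 0 0 0.8 0;0 0 0 0 0 0.8 0;0 0 0 0 0 0.8 0;0 0 0 0 0 0.8 0;0 0 0 0 0 0.8 0;0 0 0 0 0 0.8 0;0 0 0 0 0 0.8 0;0 0 0 0 0 0.2 0;0 0 0 0 0 0 0"

```text
time: 6.3
position: [0.475, 0.1464, 0.0775]
tool_rot: [3.138, -0.003, 0.294]
ft_force: [3.4, -8.5, -3.7]
grip_width: 0.0117
grip_force: 25.0
```

```bash
cat > t.py <<'E'
from rig import telemetry
t=telemetry.sense(); print(*[(k,t[k].round(4) if k[0] in'pf' or k=='tool_rot' else round(t[k],4)) for k in('time','position','tool_rot','ft_force','ft_torque','grip_width','grip_force')])
E
python3 t.py
```

```text
('time', 6.3) ('position', array([0.475 , 0.1464, 0.0775])) ('tool_rot', array([ 3.1377e+00, -2.6000e-03,  2.9390e-01])) ('ft_force', array([ 3.3544, -8.5374, -3.6595])) ('ft_torque', array([-1.3967, -0.4476, -0.0247])) ('grip_width', 0.0117) ('grip_force', 24.9996)
```

Emit:
drive_tool --deltas "0 0 0 0 0 0.2 0;0 0 0 0 0 0 0"

```text
time: 6.55
position: [0.475, 0.1463, 0.0776]
tool_rot: [3.138, -0.003, 0.259]
ft_force: [4.3, -8.7, -2.7]
grip_width: 0.0116
grip_force: 25.0
```

```bash
python3 t.py
```

```text
('time', 6.55) ('position', array([0.475 , 0.1463, 0.0776])) ('tool_rot', array([ 3.1376e+00, -2.8000e-03,  2.5910e-01])) ('ft_force', array([ 4.3424, -8.7096, -2.6951])) ('ft_torque', array([-1.426 , -0.5645,  0.019 ])) ('grip_width', 0.0116) ('grip_force', 24.9996)
```

Emit:
drive_tool --deltas "0 0 0 0 0 0.2 0;0 0 0 0 0 0 0"

```text
time: 6.8
position: [0.475, 0.1462, 0.0775]
tool_rot: [3.138, -0.003, 0.224]
ft_force: [3.4, -8.6, -3.1]
grip_width: 0.0117
grip_force: 25.0
```

```bash
python3 t.py
```

```text
('time', 6.8) ('position', array([0.475 , 0.1462, 0.0775])) ('tool_rot', array([ 3.1376e+00, -2.9000e-03,  2.2420e-01])) ('ft_force', array([ 3.4141, -8.6469, -3.0896])) ('ft_torque', array([-1.5381, -0.4812,  0.0257])) ('grip_width', 0.0117) ('grip_force', 24.9997)
```

Emit:
drive_tool --deltas "0.03 0.05 0 0 0 0 0;0 0 0 0 0 0 0"

```text
time: 7.05
position: [0.4751, 0.146, 0.0775]
tool_rot: [3.141, -0.0, 0.222]
ft_force: [1.2, -1.7, -0.7]
grip_width: 0.0119
grip_force: 25.0
```

```bash
python3 t.py
```

```text
('time', 7.05) ('position', array([0.4751, 0.146 , 0.0775])) ('tool_rot', array([ 3.1413e+00, -3.0000e-04,  2.2240e-01])) ('ft_force', array([ 1.1946, -1.7015, -0.6994])) ('ft_torque', array([-0.2658, -0.1351,  0.0469])) ('grip_width', 0.0119) ('grip_force', 24.9999)
```

Emit:
drive_tool --deltas "0 0 0 0 0 0.2 0;0 0 0 0 0 0 0"

```text
time: 7.3
position: [0.4751, 0.1459, 0.0775]
tool_rot: [3.141, -0.0, 0.188]
ft_force: [2.0, -4.0, -1.0]
grip_width: 0.0117
grip_force: 25.0
```

```bash
python3 t.py
```

```text
('time', 7.3) ('position', array([0.4751, 0.1459, 0.0775])) ('tool_rot', array([ 3.1408e+00, -4.0000e-04,  1.8790e-01])) ('ft_force', array([ 1.9595, -4.0329, -1.0152])) ('ft_torque', array([-0.5362, -0.2883,  0.0639])) ('grip_width', 0.0117) ('grip_force', 25.0)
```

Emit:
drive_tool --deltas "0 0 0 0 0 0.2 0;0 0 0 0 0 0 0"

```text
time: 7.55
position: [0.4751, 0.146, 0.0775]
tool_rot: [3.141, -0.0, 0.154]
ft_force: [1.1, -3.9, -2.3]
grip_width: 0.012
grip_force: 25.0
```

```bash
python3 t.py
```

```text
('time', 7.55) ('position', array([0.4751, 0.146 , 0.0775])) ('tool_rot', array([ 3.1407e+00, -3.0000e-04,  1.5410e-01])) ('ft_force', array([ 1.0641, -3.9162, -2.2838])) ('ft_torque', array([-0.7337, -0.2802,  0.453 ])) ('grip_width', 0.012) ('grip_force', 25.0)
```

Torque jumped to 0.45 N·m at yaw ≈0.154, so the screw looks bottomed. Before backing off I'll check by eye and measure the slide axis.

```bash
python3 - <<'E'
from h import *
s=snap('wrist','w2.png'); S=snap('scene'); T=snap('top')
a=cv2.resize(cv2.convertScaleAbs(S['img'][100:190,255:345],alpha=1.6),(288,288),interpolation=cv2.INTER_CUBIC)
cv2.imwrite('pics/w2c.png',np.hstack([cv2.convertScaleAbs(s['img'][:288],alpha=1.6),a]))
E
```

```text
(no output)
```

View pics/w2c.png

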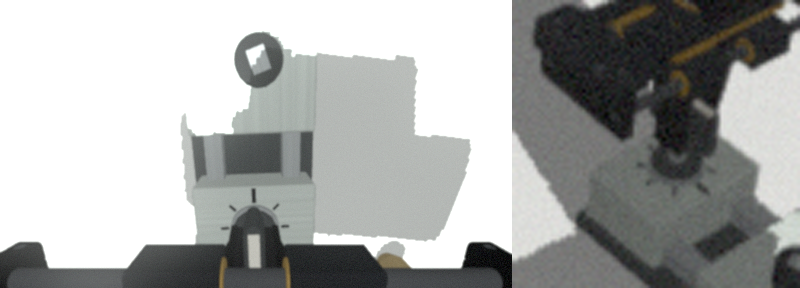

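The pointer nose at (254,212) lines up with the long tick at (254,195), so the screw is bottomed. Now I'll back it off 45°.

Emit:
drive_tool --deltas "0 0.015 0 0 0 -0.75 0;0 0 0 0 0 -0.75 0;0 0 0 0 0 -0.75 0;0 0 0 0 0 -0.75 0;0 0 0 0 0 -0.75 0;0 0 0 0 0 -0.75 0;0 0 0 0 0 -0.04 0;0 0 0 0 0 0 0;0 0 0 0 0 0 0"

```text
time: 8.82
position: [0.4739, 0.1477, 0.0775]
tool_rot: [-3.138, -0.002, 0.941]
ft_force: [-0.1, 5.8, -0.9]
grip_width: 0.0121
grip_force: 25.0
```

```bash
python3 t.py
```

```text
('time', 8.825) ('position', array([0.4739, 0.1477, 0.0775])) ('tool_rot', array([-3.138e+00, -2.200e-03,  9.411e-01])) ('ft_force', array([-0.0625,  5.8032, -0.9022])) ('ft_torque', array([ 0.8385, -0.0152,  0.0037])) ('grip_width', 0.0121) ('grip_force', 24.9999)
```

Emit:
drive_tool --deltas "0.023 -0.044 0 0 0 0 0;0 0 0 0 0 0 0"

```text
time: 9.07
position: [0.4739, 0.1479, 0.0775]
tool_rot: [-3.141, -0.0, 0.944]
ft_force: [0.2, -1.8, -2.3]
grip_width: 0.0117
grip_force: 25.0
```

```bash
python3 t.py
```

```text
('time', 9.075) ('position', array([0.4739, 0.1479, 0.0775])) ('tool_rot', array([-3.1414e+00, -3.0000e-04,  9.4390e-01])) ('ft_force', array([ 0.2222, -1.7976, -2.251 ])) ('ft_torque', array([-0.2433, -0.2564, -0.0042])) ('grip_width', 0.0117) ('grip_force', 24.9996)
```

Emit:
drive_tool --deltas "0 0 0 0 0 0 1;0 0 0 0 0 0 1;0 0 0 0 0 0 1;0 0 0 0 0 0 1;0 0 0 0 0 0 1;0 0 -0.3 0 0 0 1;0 0 -0.6 0 0 0 1;0 0 -0.6 0 0 0 1;0 0 -0.6 0 0 0 1;0 0 -0.6 0 0 0 1;0 0 0 0 0 0 1;0 0 0 0 0 0 1"

```text
time: 10.58
position: [0.4733, 0.1476, 0.2125]
tool_rot: [-3.141, 0.0, 0.945]
ft_force: [-0.1, 0.8, 0.8]
grip_width: 0.087
grip_force: 0.0
```

```bash
python3 t.py; python3 - <<'E'
from h import *
s=snap('wrist','w3.png')
cv2.imwrite('pics/w3c.png',cv2.resize(cv2.convertScaleAbs(s['img'][120:240,175:335],alpha=1.6),(800,600),interpolation=cv2.INTER_CUBIC))
E
```

```text
('time', 10.575) ('position', array([0.4733, 0.1476, 0.2125])) ('tool_rot', array([-3.1412e+00,  3.0000e-04,  9.4500e-01])) ('ft_force', array([-0.1055,  0.8145,  0.762 ])) ('ft_torque', array([ 0.0236, -0.023 ,  0.0137])) ('grip_width', 0.087) ('grip_force', 0.0)
```

View pics/w3c.png

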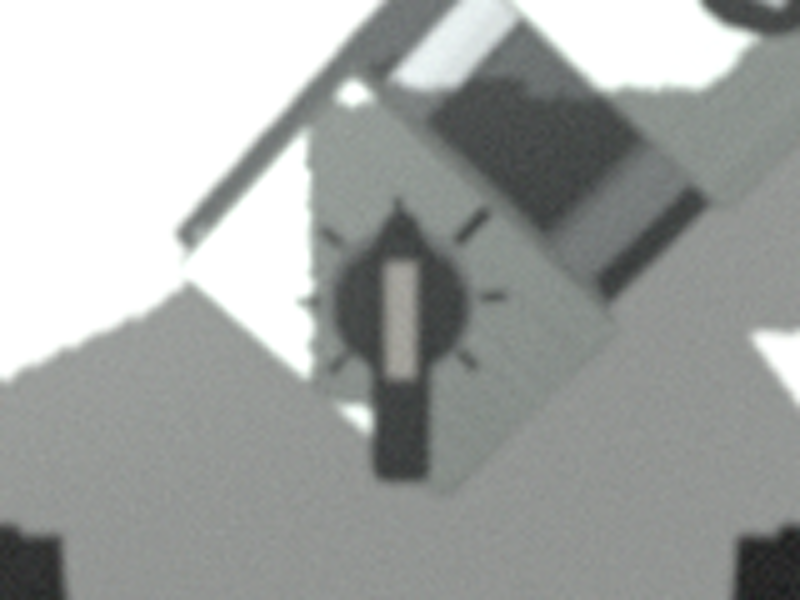

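The pointer nose at (400,210) sits on the 45° tick next to the long one at (473,225). One quick numeric check of the angle.

```bash
python3 - <<'E'
from h import *
s=snap('wrist'); u=lambda x,y,z:ray(s,(175+x/5-.4,120+y/5-.4),z)[:2]
a=lambda p,q:np.degrees(np.arctan2(*(q-p)[::-1]))
print('perp ticks',a(u(467,360,.05),u(331,235,.05))-90,'long/opp',a(u(341,361,.05),u(474,226,.05)),'bar',a(u(401,475,.111),u(400,262,.111)))
E
```

```text
perp ticks 10.65427036307149 long/opp 10.608651158292364 bar 54.45068997978155
```

```bash
python3 -c "
from rig import close_job
print(close_job())"
```

```text
the job is handed in; nothing more can be done
None
```

I turned the preload screw clockwise until it bottomed, backed it off about 44–45° (measured 43.8°, give or take about a degree), released it and handed the job in; I did not go near the lock knob or specimen.

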